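# Crank the cam clamp shut on the septa jar

## Robot

A 6-joint arm with a two-finger parallel gripper is mounted at the origin on a cart in front of the work surface, level with it; the furniture and walls round the work are solid. World frame = base frame: x ahead of the robot, y to its left, z up, the work surface at z = 0. Lengths are in m, angles in rad, forces in N, time in s.
With the tool pointing down it reaches from about 0.425 to 0.925 m from the base axis. Payload 12.5 kg.
Tool frame: the origin (TCP) lies midway between the tips of the shut fingers; the grasp point (between the pads) lies 19 mm behind it; z points along the fingers, y is the direction in which the jaws open and shut (so a half turn about z gives the same grasp; the last joint's range is limited). The gripper opens to 85 mm and grips with 20 to 120 N. Pads are 22 mm wide; open, the fingers measure 114 mm over their backs; the gripper's body (76 mm by 85 mm) begins 54 mm behind the grasp point. The pads swing forward as they close: fully open they stand 13 mm farther back than shut.
Start: joints at [1.131, 0.491, 1.559, -0, 1.092, -0.106], TCP at [0.205, 0.591, 0.231] pointing down, gripper open.
Joint ranges: [-3.1, 3.1], [-0.84, 2.19], [0.05, 2.79], [-1.13, 4.28], [0.06, 2.93], [-2.69, 2.69]. Speed limits (rad/s): [2.22, 2.22, 2.79, 3.14, 3.14, 3.14].

## Interface

Orientations are given as a unit quaternion [x, y, z, w].
In Python, from rig import r gives the robot as it stands.
- The arm moves only by the shell command python3 -m inch 'ROWS' [FORCE]. ROWS is JSON, a list of rows, each an object with "rotation": the turn, a rotation vector about the tool's x, y, z in units of 10 degrees (1.0 is 10 degrees), a list of three; "slide": the shift along the tool's x, y, z in units of 60 mm (1.0 is 60 mm), a list of three; "fingers": the opening, from 0 (shut) to 1 (fully open). A call has 1 to 10 rows; each row shifts and turns the commanded pose from where the row before left it, along the tool's axes as they then stand; what a row does not reach is not made up. A row lasts 1/8 s, in which the tool goes at most 62.5 mm and 10.7 degrees, less where a joint would pass 70% of its speed; a pose out of reach is approached as far as the arm can. A call is refused whole if a number of a shift passes 1 or a number of a turn 1, either way. A call with a gripper value outside its range is refused whole. The fingers move at their own pace and stop on an object; FORCE is the grip in N (left out, the last holds). Time passes only in rows, so rows that do not move let the fingers close. It gives the time, the measured TCP pose, the force and the opening at its end, in the units of the state.
- r.get_state(): the state, without advancing time (a new reading comes with each control period).
- r.snapshot(name): name is "scene" or "side" or "wrist"; returns a dict with "color" (384x512x3 uint8, red, green, blue), "intrinsics" (3x3 intrinsics, pixels), "dist" ([k1, k2, p1, p2, k3] as OpenCV has them; the pictures are not rectified), "camera_from_world" (4x4, takes a point from world to camera coordinates). Camera axes: x right, y up, looking along -z (the intrinsics and any distortion apply to the point x, -y, -z); pixel columns grow to the right and rows downward; lengths in m; the calibration is good to about 2 mm. A picture is of the moment at which its call begins. There is no depth.
- r.hand_in(): hands the job in, once; it reports no verdict.
Trained networks look in the newest picture that a camera, given by its name, has taken for a name from the list of things; names that differ only in an ending like _2 or _b are one class to them, and where a whole thing is asked for, a point or a joint stands for the part that bears it (a point fixed in the world has none). Each returns a list of dicts, best first, with "conf" (0 to 1); they miss things now and then, are a little off and sometimes report something else, mostly with a low value. They report only what shows in the picture. A call takes as long as a camera call. They do not tell look-alikes from the thing itself.
- r.masks_of(camera, thing): "region" (384x512 bool, what is visible of it) and "box" ([left, top, right, bottom] in pixels, round what is visible of it).
The state is a dict: "time": time; "joint_pos": joint angles; "dq": joint speeds; "joint_efforts": joint torques, N m; "ee_pos": TCP position; "orientation": TCP orientation; "contact_force": force on the tool from outside, world axes, zero at the start; "ft_torque": the same for the moment, N m; "grip_width": finger opening in m.
Only numpy, scipy, OpenCV 4.12 (cv2) and the standard library are available. Lean on these libraries where they do the work, as an engineer would, in place of code of your own. Each camera call takes 0.05 s, during which the arm holds its last target. There are 200 camera calls.

## Task

Two cam clamps stand on the bench. On the one that holds the small jar with the green lid, turn the crank clockwise (seen from above) by its upright black grip until the follower's roller rests about the middle of the cam's raised, yellow-marked flat, so that the plunger has pushed the jar home into its nest and stays there; then let go. Leave the other clamp, with the beaker, as it is.

Things in the scene. Friction and masses are not known exactly. Their poses are not given: they have to be found in the camera images.
- jar_clamp: cam clamp that holds the jar, fixed; aluminium base plate 205 x 90 x 10 mm. Origin at bench level on the upright camshaft's axis; +x points along the plunger to the jar and its white V nest, z up. Roller (brass, 16 mm) touches the steel cam on its +x side. Cam: base radius 25 mm, raised dwell of 37 mm radius, yellow, 30 degrees to each side of its middle, opposite the crank arm
- jar_clamp_camshaft (a joint): turn of the jar clamp's crank and cam in rad, growing clockwise seen from above; starts between -0.5 and 0.5; at 2.0 the crank arm (top 85 mm above the bench, grip 50 mm from the axis) points along -x of jar_clamp and the roller is at the middle of the dwell; stop at 3.9. Stiff (about 3 to 5 N at the grip), stays where it is left
- jar_clamp_knob (a point): centre of the crank's upright black grip on the jar clamp: 22 mm in diameter, 44 mm tall, 109 mm above the bench, so it spans 87 to 131 mm; it spins freely on its own pin, so the hand need not turn with the crank
- jar_clamp_follower (a joint): travel of the jar clamp's spring-returned follower and plunger in m: 0 drawn back (roller on the base circle), 0.012 fully pushed out (roller on the dwell)
- jar_center (a point): centre, half-way up, of the loose white jar with a green screw lid, 45 mm in diameter and 45 mm tall, which stands on the jar clamp's base plate in front of the plunger; pushed home in the nest it stands 120 mm from the camshaft axis along +x of jar_clamp
- spare_clamp_knob (a point): centre of the crank grip on the other, like clamp, which holds a clear beaker: to be left alone
Not all that is in view belongs to the job. What is meant by the part that bears jar_center is not brown or purple, and is the smaller of those in its own colour.

How it is judged:
At the end, for the whole second after the job is handed in: Follower out by more than 10.5 mm and at rest, its roller on the dwell, crank arm within 24 degrees of the dwell's middle; jar upright within 8 degrees and home in its nest (116 to 126 mm from the camshaft axis, within 6 mm of the plunger line) (value of joint jar_clamp_follower above 0.0105 m and value of joint jar_clamp_camshaft between 1.58 and 2.42 rad and x of jar_center in the frame of jar_clamp between 0.116 and 0.126 m and y of jar_center in the frame of jar_clamp between -0.006 and 0.006 m and angle between jar_center's own z axis and vertical below 0.15 rad and velocity of joint jar_clamp_follower between -0.005 and 0.005 m/s); the robot touches nothing.
It fails at once if the other clamp's crank is turned (its grip moved by more than 15 mm) (distance of spare_clamp_knob from where it was at the start of the episode above 0.015 m).
It also fails if it takes over 40 s, if anything falls off the work surface, if the arm or the gripper's body presses on something with over 40 N, if the wrist force passes 120 N, or if a joint passes its speed limit or range.

## Working session

There is one attempt and no reset: what is moved stays moved. The work goes in short steps, Python scripts to look and compute and a shell command to move; the robot and the scene stay as the last step left them, time stands still between calls to the robot, and variables do not carry over. Pictures are saved under pics/ and viewed, about 8 in all and at most 12, crops included, and the job is handed in when it is done.

```bash
ls; mkdir -p pics
cat > h.py <<'E'
import numpy as np, cv2, pickle
from rig import r
def snap(n,f=None):
    s=r.snapshot(n)
    if f: cv2.imwrite('pics/'+f,s['color'][:,:,::-1])
    return s
def ray(s,uv):
    K=np.array(s['intrinsics']);d=np.array(s['dist'])
    p=cv2.undistortPoints(np.array([[uv]],float),K,d)[0,0]
    T=np.array(s['camera_from_world']);R=T[:3,:3]
    return -R.T@T[:3,3], R.T@np.array([p[0],-p[1],-1])
def onz(s,uv,z):
    o,d=ray(s,uv);return o+d*(z-o[2])/d[2]
def proj(s,P):
    T=np.array(s['camera_from_world']);c=T[:3,:3]@np.array(P,float)+T[:3,3]
    q,_=cv2.projectPoints(np.array([[c[0],-c[1],-c[2]]]),np.zeros(3),np.zeros(3),np.array(s['intrinsics']),np.array(s['dist']))
    return q[0,0]
E
python3 - <<'E'
from h import *
a=[]
for n in('scene','side'):
    s=snap(n); a.append(s['color'])
    for t in('jar_clamp','jar_clamp_knob','jar_center'):
        for m in r.masks_of(n,t):
            ys,xs=np.nonzero(m['region']); print(n,t,round(m['conf'],2),m['box'],round(xs.mean()),round(ys.mean()),len(xs))
    cv2.imwrite(f'pics/{n}0.png',cv2.resize(s['color'][:,:,::-1],(800,600)))
print(r.get_state())
E
```

```text
pics
scene jar_clamp 0.88 [263.7, 186.8, 341.8, 263.9] 305 230 2646
scene jar_clamp_knob 0.67 [318.1, 187.4, 331.9, 210.1] 323 200 271
scene jar_clamp_knob 0.36 [265.4, 188.4, 342.9, 266.9] 305 230 2786
scene jar_center 0.92 [250.1, 188.3, 273.5, 223.6] 261 205 785
scene jar_center 0.8 [217.5, 215.0, 247.7, 254.5] 232 234 951
scene jar_center 0.73 [205.8, 203.3, 228.1, 232.0] 216 215 314
scene jar_center 0.72 [305.2, 197.6, 327.4, 224.1] 314 209 175
side jar_clamp 0.64 [254.2, 203.9, 377.1, 279.9] 307 245 4179
side jar_clamp_knob 0.63 [300.3, 204.7, 317.9, 231.6] 311 219 340
side jar_center 0.69 [209.5, 201.5, 247.2, 244.6] 230 220 1128
side jar_center 0.59 [327.9, 210.4, 353.7, 247.2] 340 227 652
side jar_center 0.58 [277.0, 182.9, 308.3, 220.2] 294 199 981
side jar_center 0.57 [230.6, 181.7, 252.6, 212.6] 242 196 415
{'time': 0.4, 'joint_pos': array([ 1.13140605e+00,  4.90997033e-01,  1.55904533e+00, -8.05710985e-06,
        1.09166679e+00, -1.05597907e-01]), 'dq': array([ 0.00139798, -0.00135281,  0.00029084,  0.00084989, -0.00329106,
        0.00141437]), 'joint_efforts': array([-9.41784419e-04, -6.17707443e+01, -2.61588871e+01, -7.79665424e-05,
        1.12349175e-03,  9.99060632e-06]), 'ee_pos': array([0.20472869, 0.59047291, 0.23121652]), 'orientation': array([ 1.66120632e-01,  9.86105437e-01, -5.70633132e-05, -1.22342923e-05]), 'contact_force': array([ 0.42709268, -0.37409894, -0.64127275]), 'ft_torque': array([0.01332258, 0.01537615, 0.00932545]), 'grip_width': 0.08532039649635996}
```

View pics/scene0.png

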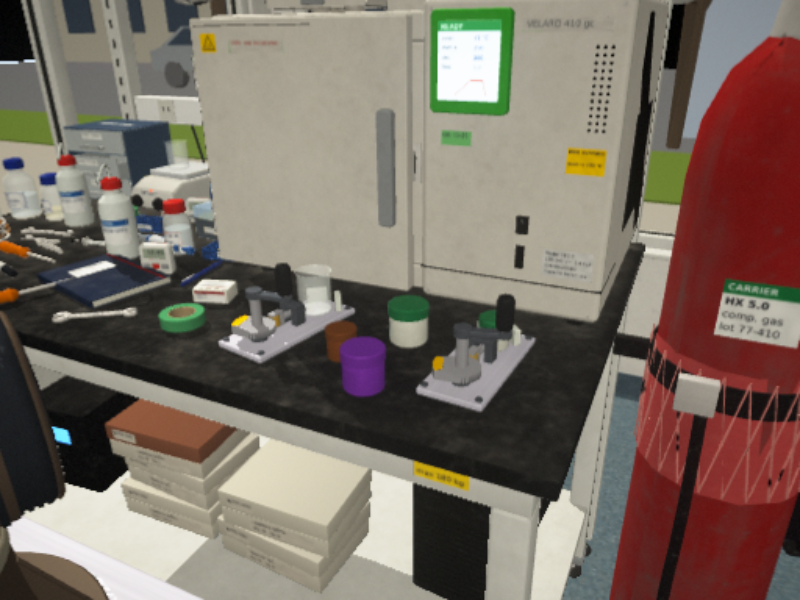

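View pics/side0.png

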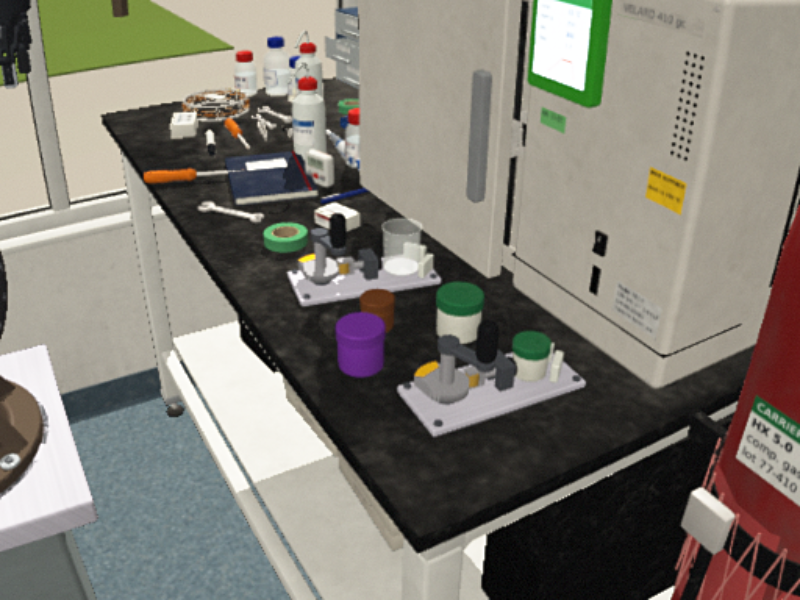

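The jar meant is the small green-lidded one on the right clamp (scene px 314,209; side px 340,227). The larger green-lidded jar (scene 261,205) stands loose, and the brown and purple jars are excluded. Next I measure and crop to confirm.

Run:
```python
from h import *
a=r.snapshot('scene');b=r.snapshot('side')
def tri(u,v):
    A=[];B=[]
    for s,p in((a,u),(b,v)):
        o,d=ray(s,p);d=d/np.linalg.norm(d);M=np.eye(3)-np.outer(d,d);A.append(M);B.append(M@o)
    return np.linalg.solve(sum(A),sum(B))
print('cam',ray(a,(256,192))[0],ray(b,(256,192))[0])
k=tri((324,199.5),(311,219));print('knob',k, onz(a,(324,189),.131),onz(b,(312,206),.131))
print('plate side',[onz(b,np.array(p)*.64,.01).round(3) for p in((400,385),(437,428),(584,380))])
print('plate scene',[onz(a,np.array(p)*.64,.01).round(3) for p in((418,390),(480,406),(535,338))])
print('shaft top side',onz(b,np.array((449,342))*.64,.085), 'scene',onz(a,np.array((463,328))*.64,.085))
print('lid', onz(b,np.array((531,341))*.64,.055))
im=np.hstack([cv2.resize(a['color'][170:270,250:350],(400,400),interpolation=2),cv2.resize(b['color'][190:290,275:375],(400,400),interpolation=2)])
cv2.imwrite('pics/crop1.png',im[:,:,::-1])
```

```text
cam [-0.11208446 -0.42526427  0.42675342] [ 0.14438171 -0.76944102  0.55038503]
knob [ 0.55074339 -0.24692047  0.11165921] [ 0.55717887 -0.24338652  0.131     ] [ 0.55441743 -0.24226918  0.131     ]
plate side [array([ 0.506, -0.152,  0.01 ]), array([ 0.502, -0.237,  0.01 ]), array([ 0.698, -0.251,  0.01 ])]
plate scene [array([ 0.498, -0.155,  0.01 ]), array([ 0.496, -0.237,  0.01 ]), array([ 0.697, -0.252,  0.01 ])]
shaft top side [ 0.53964799 -0.19716808  0.085     ] scene [ 0.54148627 -0.19609569  0.085     ]
lid [ 0.64881986 -0.20513312  0.055     ]
```

View pics/crop1.png

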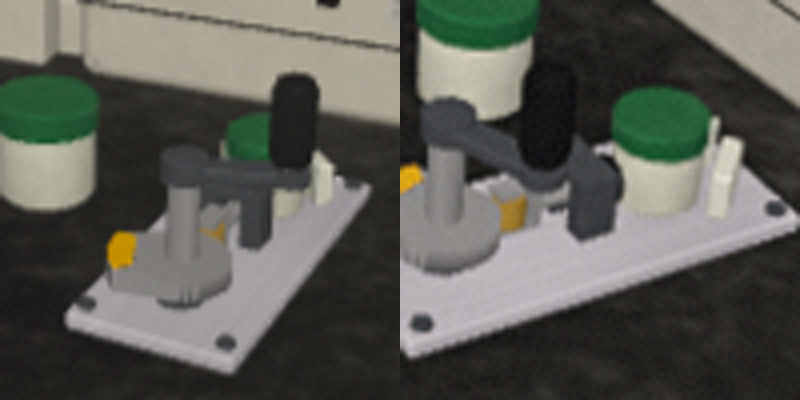

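The crops confirm it: the small green jar sits in the clamp whose grip is at scene (324,199) and side (311,219). The shaft is at about (0.541, -0.197), +x yaw about -0.073 and q about 0.1. Moving above the grip now.

```bash
R='{}'; python3 -m inch '[{"rotation":[0,0,0],"slide":[-0.7,-0.53,0],"fingers":1},{"rotation":[0,0,0],"slide":[-0.7,-0.53,0],"fingers":1},{"rotation":[0,0,0],"slide":[-0.7,-0.53,0],"fingers":1},{"rotation":[0,0,0],"slide":[-0.7,-0.53,0],"fingers":1},{"rotation":[0,0,0],"slide":[-0.7,-0.53,0],"fingers":1},{"rotation":[0,0,0],"slide":[-0.7,-0.53,0],"fingers":1},{"rotation":[0,0,0],"slide":[-0.7,-0.53,0],"fingers":1},{"rotation":[0,0,0],"slide":[-0.7,-0.53,0],"fingers":1},{"rotation":[0,0,0],"slide":[-0.7,-0.53,0],"fingers":1},{"rotation":[0,0,0],"slide":[-0.7,-0.53,0],"fingers":1}]' 40
```

```text
time: 1.75
ee_pos: [0.4982, 0.1509, 0.2315]
orientation: [0.166, 0.986, 0.0, 0.0]
contact_force: [0.3, -0.5, -0.2]
grip_width: 0.0857
```

```bash
python3 -m inch '[{"rotation":[0,0,0],"slide":[-0.37,-0.74,0],"fingers":1},{"rotation":[0,0,0],"slide":[-0.37,-0.74,0],"fingers":1},{"rotation":[0,0,0],"slide":[-0.37,-0.74,0],"fingers":1},{"rotation":[0,0,0],"slide":[-0.37,-0.74,0],"fingers":1},{"rotation":[0,0,0],"slide":[-0.37,-0.74,0],"fingers":1},{"rotation":[0,0,0],"slide":[-0.37,-0.74,0],"fingers":1},{"rotation":[0,0,0],"slide":[-0.37,-0.74,0],"fingers":0.7},{"rotation":[0,0,0],"slide":[-0.37,-0.74,0],"fingers":0.7},{"rotation":[0,0,0],"slide":[0,0,0],"fingers":0.7}]'
python3 - <<'E'
from h import *
s=snap('wrist')
im=cv2.resize(s['color'][:,:,::-1],(800,600)).copy()
for P in((.553,-.245,.131),(.541,-.197,.085),(.491,-.193,.131)):
    p=proj(s,P);print(P,p); cv2.circle(im,tuple(int(v) for v in p/.64),4,(255,0,255),-1)
cv2.imwrite('pics/w1.png',im)
for m in r.masks_of('wrist','jar_clamp_knob'):print(m['conf'],m['box'])
E
```

```text
time: 2.88
ee_pos: [0.5488, -0.2443, 0.2308]
orientation: [0.168, 0.986, -0.0, 0.0]
contact_force: [-0.0, 0.6, -0.1]
grip_width: 0.0599
(0.553, -0.245, 0.131) [254.83126808 192.21139519]
(0.541, -0.197, 0.085) [294.96833263 153.26024378]
(0.491, -0.193, 0.131) [289.79175928 104.75156311]
0.77 [243.9, 172.0, 268.8, 198.4]
```

View pics/w1.png

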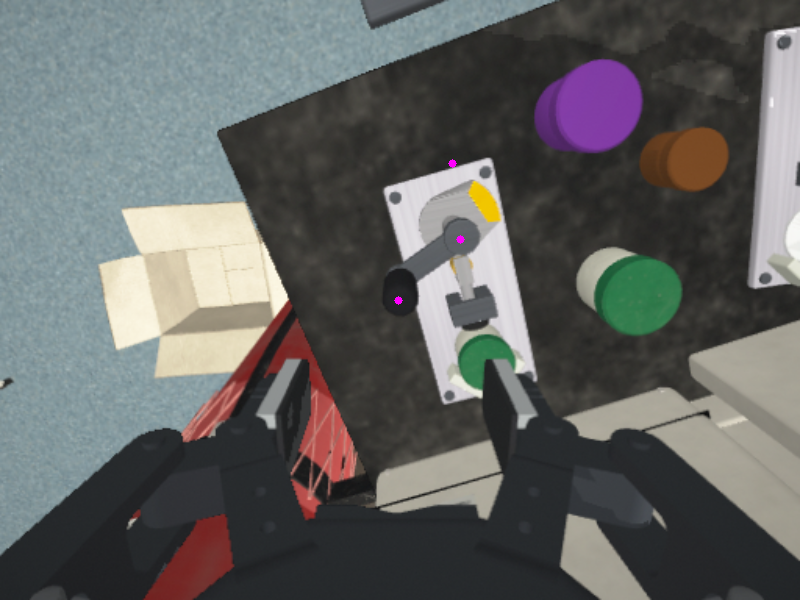

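The wrist view shows the grip at about (400,290) in the 800 px picture, the shaft at (460,238) and the arm between them, with the small jar ahead of it in its nest. I'll fit the grip cylinder to the box.

Run:
```python
from h import *
from scipy.optimize import least_squares
s=snap('wrist'); m=[m for m in r.masks_of('wrist','jar_clamp_knob') if abs(m['box'][0]-244)<15][0]; box=np.array(m['box']);print(box)
g=np.linspace(0,2*np.pi,24)
def bx(c):
    P=np.array([proj(s,(c[0]+.011*np.cos(t),c[1]+.011*np.sin(t),z)) for z in(.087,.131) for t in g])
    return np.r_[P.min(0),P.max(0)]
f=least_squares(lambda c:bx(c)-box,[.553,-.245],diff_step=1e-3);print(f.x,f.fun)
print('shaft',onz(s,(294.5,151),.085))
print('plate corners',[onz(s,np.array(p)*.64,.01).round(4) for p in((384,187),(491,158),(536,380),(446,404))])
st=r.get_state();print(st['ee_pos'])
sh=onz(s,(294.5,151),.085)[:2];print(np.degrees(np.arctan2(*(f.x-sh)[::-1])),np.linalg.norm(f.x-sh))
```

```text
Traceback (most recent call last):
IndexError: list index out of range
```

Run:
```python
from h import *
from scipy.optimize import least_squares
s=snap('wrist'); box=np.array([243.9,172,268.8,198.4])
for m in r.masks_of('wrist','jar_clamp_knob'):print(m['conf'],m['box'])
g=np.linspace(0,2*np.pi,24)
def bx(c):
    P=np.array([proj(s,(c[0]+.011*np.cos(t),c[1]+.011*np.sin(t),z)) for z in(.087,.131) for t in g])
    return np.r_[P.min(0),P.max(0)]
f=least_squares(lambda c:bx(c)-box,[.553,-.245],diff_step=1e-3);print(f.x,f.fun)
sh=onz(s,(294.5,151),.085)[:2];print('shaft',sh)
C=np.array([onz(s,np.array(p)*.64,.01) for p in((384,187),(491,158),(536,380),(446,404))]);print(C.round(4))
st=r.get_state();print(st['ee_pos'])
print(np.degrees(np.arctan2(*(f.x-sh)[::-1])),np.linalg.norm(f.x-sh))
```

```text
0.76 [240.0, 174.1, 266.2, 199.5]
[ 0.55219382 -0.23931839] [ 0.25143068 -4.20782031 -0.2506912   3.82882876]
shaft [ 0.53841799 -0.19281011]
[[ 0.4963 -0.233   0.01  ]
 [ 0.5025 -0.1458  0.01  ]
 [ 0.704  -0.1586  0.01  ]
 [ 0.7007 -0.244   0.01  ]]
[ 0.54888027 -0.24027816  0.23151456]
-73.50062770686557 0.04850560468758794
```

```bash
python3 -m inch '[{"rotation":[0,0,0],"slide":[-0.08,0,0.6],"fingers":0.6},{"rotation":[0,0,0],"slide":[0,0,0.6],"fingers":0.6},{"rotation":[0,0,0],"slide":[0,0,0.6],"fingers":0.6},{"rotation":[0,0,0],"slide":[0,0,0.4],"fingers":0.6},{"rotation":[0,0,0],"slide":[0,0,0],"fingers":0.6}]'
python3 - <<'E'
from h import *
s=snap('wrist','w2.png')
E
```

```text
time: 3.8
ee_pos: [0.5529, -0.2418, 0.0981]
orientation: [0.166, 0.986, 0.001, -0.001]
contact_force: [-0.3, -0.7, 0.1]
grip_width: 0.0516
```

View pics/w2.png

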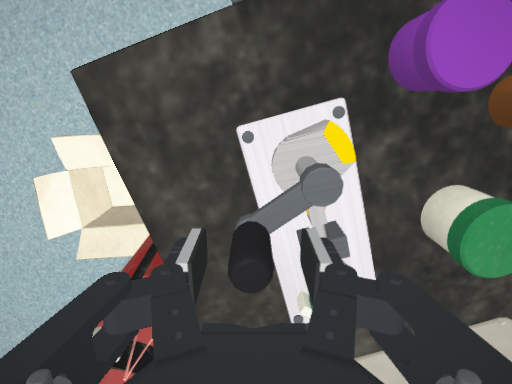

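The grip at (250,260) is centred between the pads at (195,260) and (315,265). Closing now.

```bash
python3 -m inch '[{"rotation":[0,0,0],"slide":[0,0,0],"fingers":0},{"rotation":[0,0,0],"slide":[0,0,0],"fingers":0},{"rotation":[0,0,0],"slide":[0,0,0],"fingers":0},{"rotation":[0,0,0],"slide":[0,0,0],"fingers":0},{"rotation":[0,0,0],"slide":[0,0,0],"fingers":0}]' 45
python3 - <<'E'
import numpy as np
S=np.array([.540,-.196]);K=np.array([.5535,-.242])
x=np.array([-.945,.327]);y=np.array([.327,.945])
a0=np.degrees(np.arctan2(*(K-S)[::-1]))
end=-183.7
print(a0)
A=np.linspace(a0,end,19);P=S+.05*np.c_[np.cos(np.radians(A)),np.sin(np.radians(A))]
for p,d in zip(P[1:],np.diff(P,axis=0)):print(p.round(4),(d@x/.06).round(3),(d@y/.06).round(3))
E
```

```text
time: 4.47
ee_pos: [0.554, -0.2433, 0.1007]
orientation: [0.166, 0.986, -0.0, 0.001]
contact_force: [0.2, -0.9, 7.1]
grip_width: 0.0207
-73.64418289898279
[ 0.5489 -0.2452] 0.075 -0.048
[ 0.5436 -0.2459] 0.08 -0.039
[ 0.5383 -0.246 ] 0.083 -0.031
[ 0.533  -0.2455] 0.086 -0.022
[ 0.5277 -0.2445] 0.088 -0.012
[ 0.5226 -0.2429] 0.089 -0.003
[ 0.5177 -0.2408] 0.089 0.007
[ 0.5131 -0.2381] 0.087 0.016
[ 0.5088 -0.235 ] 0.085 0.025
[ 0.5048 -0.2315] 0.082 0.034
[ 0.5012 -0.2275] 0.078 0.043
[ 0.4981 -0.2232] 0.073 0.051
[ 0.4954 -0.2186] 0.067 0.058
[ 0.4932 -0.2137] 0.061 0.065
[ 0.4916 -0.2086] 0.053 0.071
[ 0.4906 -0.2034] 0.045 0.076
[ 0.49   -0.1981] 0.037 0.081
[ 0.4901 -0.1928] 0.028 0.084
```

Gripped (opening about 21 mm). I'll lift slightly to relieve the 7 N up-force, then sweep the first half slowly.

```bash
python3 -m inch '[{"rotation":[0,0,0],"slide":[0,0,-0.04],"fingers":0},{"rotation":[0,0,0],"slide":[0.075,-0.048,0],"fingers":0},{"rotation":[0,0,0],"slide":[0.08,-0.04,0],"fingers":0},{"rotation":[0,0,0],"slide":[0.083,-0.03,0],"fingers":0},{"rotation":[0,0,0],"slide":[0.086,-0.022,0],"fingers":0},{"rotation":[0,0,0],"slide":[0.088,-0.012,0],"fingers":0},{"rotation":[0,0,0],"slide":[0.089,-0.003,0],"fingers":0},{"rotation":[0,0,0],"slide":[0.089,0.007,0],"fingers":0},{"rotation":[0,0,0],"slide":[0.087,0.016,0],"fingers":0},{"rotation":[0,0,0],"slide":[0,0,0],"fingers":0}]'
```

```text
time: 5.72
ee_pos: [0.5113, -0.2373, 0.101]
orientation: [0.166, 0.986, 0.0, -0.001]
contact_force: [-3.6, -5.8, -9.6]
grip_width: 0.0204
```

```bash
python3 -m inch '[{"rotation":[0,0,0],"slide":[0.085,0.025,0.02],"fingers":0},{"rotation":[0,0,0],"slide":[0.082,0.034,0],"fingers":0},{"rotation":[0,0,0],"slide":[0.078,0.043,0],"fingers":0},{"rotation":[0,0,0],"slide":[0.073,0.051,0],"fingers":0},{"rotation":[0,0,0],"slide":[0.067,0.058,0],"fingers":0},{"rotation":[0,0,0],"slide":[0.061,0.065,0],"fingers":0},{"rotation":[0,0,0],"slide":[0.053,0.071,0],"fingers":0},{"rotation":[0,0,0],"slide":[0,0,0],"fingers":0}]'
python3 - <<'E'
from h import *
a=r.snapshot('scene');b=r.snapshot('side')
im=np.hstack([cv2.resize(a['color'][170:270,250:350],(400,400),interpolation=2),cv2.resize(b['color'][190:290,275:375],(400,400),interpolation=2)])
cv2.imwrite('pics/c2.png',im[:,:,::-1])
E
```

```text
time: 6.72
ee_pos: [0.4901, -0.2072, 0.1008]
orientation: [0.166, 0.986, 0.0, -0.001]
contact_force: [-5.9, -0.0, 5.0]
grip_width: 0.0199
```

View pics/c2.png

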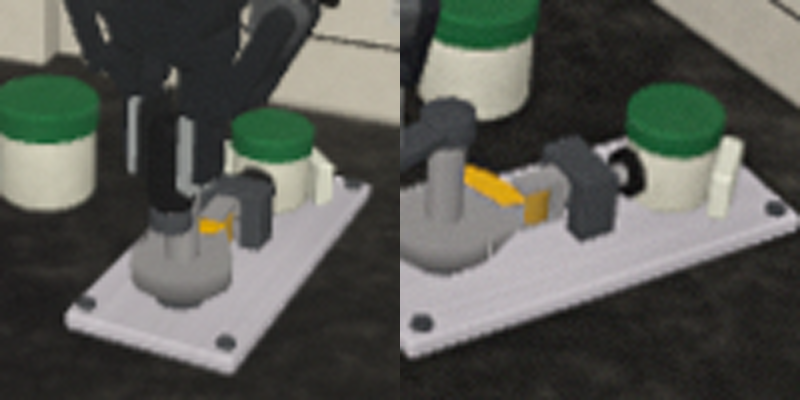

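The crank follows the hand: the plunger is out, the jar is in its nest, and the roller is already on the yellow at (540,205). I'll finish the last ~18 degrees.

```bash
python3 -m inch '[{"rotation":[0,0,0],"slide":[0.045,0.076,0],"fingers":0},{"rotation":[0,0,0],"slide":[0.037,0.081,0],"fingers":0},{"rotation":[0,0,0],"slide":[0.028,0.084,0],"fingers":0},{"rotation":[0,0,0],"slide":[0,0,0],"fingers":0},{"rotation":[0,0,0],"slide":[0,0,0],"fingers":0}]'
```

```text
time: 7.45
ee_pos: [0.4889, -0.1914, 0.1007]
orientation: [0.166, 0.986, 0.0, -0.001]
contact_force: [-4.8, 2.6, 5.7]
grip_width: 0.0205
```

```bash
python3 -m inch '[{"rotation":[0,0,0],"slide":[0,0,0],"fingers":0.5},{"rotation":[0,0,0],"slide":[0,0,0],"fingers":0.5},{"rotation":[0,0,0],"slide":[0,0,0],"fingers":0.5},{"rotation":[0,0,0],"slide":[0,0,-0.3],"fingers":0.5},{"rotation":[0,0,0],"slide":[0,0,-0.6],"fingers":0.5},{"rotation":[0,0,0],"slide":[0,0,-0.8],"fingers":0.5},{"rotation":[0,0,0],"slide":[0,0,-0.8],"fingers":0.5},{"rotation":[0,0,0],"slide":[0,0,0],"fingers":0.5},{"rotation":[0,0,0],"slide":[0,0,0],"fingers":0.5}]'
python3 - <<'E'
from h import *
w=snap('wrist');b=r.snapshot('side')
im=np.hstack([cv2.resize(w['color'][100:292,130:322],(400,400),interpolation=2),cv2.resize(b['color'][190:290,275:375],(400,400),interpolation=2)])
cv2.imwrite('pics/c3.png',im[:,:,::-1])
cv2.imwrite('pics/w3.png',w['color'][:,:,::-1])
for n,s in(('wrist',w),('side',b)):
    for m in r.masks_of(n,'jar_clamp_knob')+r.masks_of(n,'jar_center'):print(n,round(m['conf'],2),m['box'])
S=np.array([.54,-.196]);K=S+.05*np.array([np.cos(3.07),np.sin(3.07)])
print(proj(w,(*K,.131)),proj(w,(*S,.085)),proj(w,(*(S+.12*np.array([.998,-.065])),.055)))
E
```

```text
time: 8.57
ee_pos: [0.4891, -0.1916, 0.2499]
orientation: [0.166, 0.986, 0.0, -0.0]
contact_force: [0.6, 0.4, 0.2]
grip_width: 0.0428
wrist 0.69 [244.3, 166.8, 264.5, 189.3]
wrist 0.37 [225.8, 159.2, 305.2, 291.4]
wrist 0.9 [372.1, 140.3, 418.3, 181.4]
wrist 0.83 [265.6, 254.2, 294.8, 294.9]
wrist 0.81 [313.6, 111.4, 365.1, 161.2]
side 0.62 [252.9, 200.1, 267.8, 229.3]
side 0.87 [330.8, 210.6, 353.8, 244.0]
side 0.86 [230.8, 185.5, 250.7, 210.9]
side 0.74 [274.4, 179.2, 308.4, 220.7]
side 0.65 [214.6, 196.8, 248.0, 242.5]
[253.49364877 183.2106634 ] [264.54707368 212.14881699] [285.57230181 281.6154759 ]
```

View pics/c3.png

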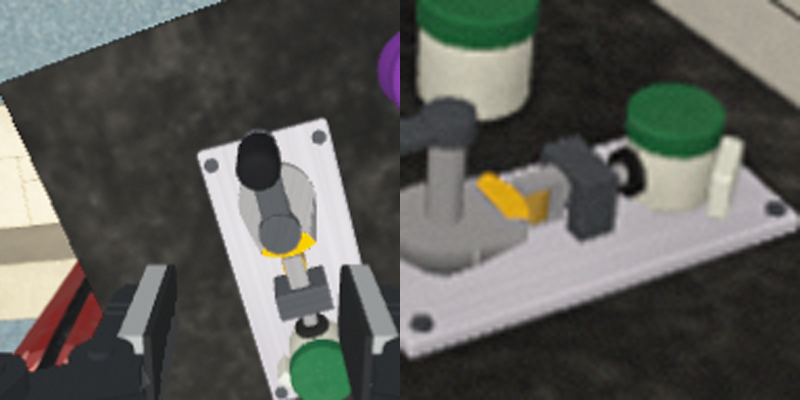

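View pics/w3.png

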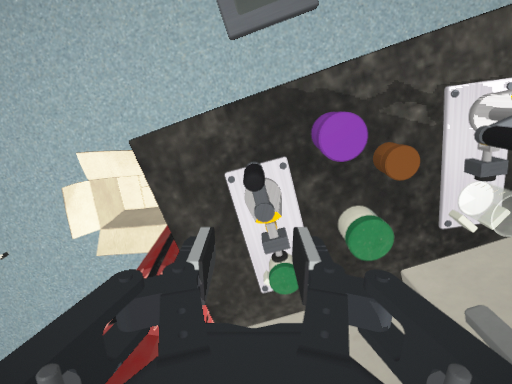

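Run:
```python
from h import *
S=np.array([.54,-.196]);u=np.array([.998,-.065]);v=np.array([.065,.998])
for n,roi in(('wrist',(255,300,250,300)),('side',(325,360,205,235))):
    s=r.snapshot(n);c=s['color'].astype(int);g=(c[...,1]>1.4*c[...,0])&(c[...,1]>1.2*c[...,2])&(c[...,1]>40)
    M=np.zeros_like(g);M[roi[2]:roi[3],roi[0]:roi[1]]=1
    ys,xs=np.nonzero(g&M); B=np.array([xs.min(),ys.min(),xs.max()+1,ys.max()+1]);print(n,B,len(xs))
    t=np.linspace(0,6.28,24)
    from scipy.optimize import least_squares
    def f(q):
        c0=S+q[0]*u+q[1]*v
        P=np.array([proj(s,(c0[0]+.0225*np.cos(a),c0[1]+.0225*np.sin(a),z)) for z in(.041,.055) for a in t])
        return np.r_[P.min(0),P.max(0)]-B
    o=least_squares(f,[.12,0.],diff_step=1e-3,x_scale=.01);print(o.x.round(4),o.fun.round(1))
```

```text
wrist [269 263 299 295] 742
[ 0.12  -0.002] [-1.4 -0.6  1.4  0.6]
side [331 210 357 230] 392
[ 0.1196 -0.0014] [ 0.3 -0.1 -0.3  0.1]
```

```bash
python3 -c "
from rig import r
print(r.get_state()['contact_force'],r.get_state()['time']);print(r.hand_in())"
```

```text
[-0.93973092 -0.04050641  0.18802757] 8.975
the job is handed in; nothing more can be done
None
```

I turned the jar clamp's crank about 110° clockwise by its black grip, let go, lifted the hand clear and handed the job in at 9.0 s. No verdict is reported back.

- **Crank:** in the last wrist picture the arm lies in line with the plunger. The roller sits about the middle of the yellow flat, which I put at roughly 2.0 rad.
- **Jar:** fits to the lid in two cameras place it 0.120 m from the shaft along the plunger and about 2 mm off the plunger line. It looks upright and in its nest.
- **Hand:** about 120 mm above the grip, with contact force under 1 N, so it touches nothing.
- **Other clamp:** I never went near the beaker clamp, but I did not measure its grip again.
- **Not measured:** follower travel; the pictures show it out on the dwell.

No check failed. One mismatch came early: the first wrist fit of the grip was about 3 mm off because the arm was still settling. I corrected it with a second picture before closing the fingers.

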